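# Nudge dish and reference disc into the stage insert

### The arm

A 6-joint arm with a two-finger parallel gripper is mounted at the origin on a cart in front of the work surface, level with it; the furniture and walls round the work are solid. World frame = base frame: x ahead of the robot, y to its left, z up, the work surface at z = 0. Lengths are in m, angles in rad, forces in N, time in s.
With the tool pointing down it reaches from about 0.275 to 0.875 m from the base axis. Payload 12.5 kg.
Tool frame: the origin (TCP) lies midway between the tips of the shut fingers; the grasp point (between the pads) lies bot.grip_point_offset behind it (bot.grip_point_offset is the distance from the TCP to the grasp point, in m); z points along the fingers, y is the line along which they close (so a half turn about z gives the same grasp; the last joint's range is limited). The gripper opens to 85 mm and grips with 20 to 120 N. Pads are 22 mm wide; open, the fingers measure 114 mm over their backs; the gripper's body (76 mm by 85 mm) begins 54 mm behind the grasp point. The pads swing forward as they close: fully open they stand 13 mm farther back than shut.
Start: joints at [-1.417, 0.351, 1.652, -0, 1.139, -0.085], TCP at [0.13, -0.534, 0.203] pointing down, gripper open.
Joint ranges: [-2.75, 2.75], [-0.79, 2.1], [0.01, 2.65], [-1.57, 4.71], [0.07, 3.14], [-2.87, 2.87]. Speed limits (rad/s): [2.22, 2.22, 2.79, 3.14, 3.14, 3.14].

### API

Orientations are given as a unit quaternion [w, x, y, z].
In Python, from workcell import bot, viewer, sign_off gives the robot as it stands.
- The arm moves only by the tool servo_tool, never from a script. Its argument "increments" is a list of rows, each a list of 2 entries, a list of its own where there are three numbers: the shift along the tool's x, y, z in mm, then the turn, a rotation vector about the tool's x, y, z in rad. In form: [[[dx, dy, dz], [ax, ay, az]], ...]. A call has 1 to 20 rows; each row shifts and turns the commanded pose from where the row before left it, along the tool's axes as they then stand; what a row does not reach is not made up. A row lasts 1/12 s, in which the tool goes at most 41.7 mm and 7.16 degrees, less where a joint would pass 70% of its speed; a pose out of reach is approached as far as the arm can. A call with a gripper value outside its range is refused whole. "jaw" is the closure in counts, from 0 (fully open) to 255 (shut), set as the call begins (left out, the last holds). The fingers move at their own pace and stop on an object; the grip force is fixed at half the most. Time passes only in rows, so rows that do not move let the fingers close. It gives the time, the measured TCP pose, the force, the opening and the grip force at its end, in the units of the state.
- bot.get_obs(): the state, without advancing time (a new reading comes with each control period).
- viewer.read_camera(name): name is "side" or "top"; returns the picture (384x512x3 uint8, red, green, blue); there is no depth.
- viewer.camera_params(name): a dict with "mtx" (3x3 intrinsics, pixels), "cam_to_world" (4x4, takes a point from camera to world coordinates). Camera axes: x right, y up, looking along -z (the intrinsics and any distortion apply to the point x, -y, -z); pixel columns grow to the right and rows downward; lengths in m; the calibration is good to about 2 mm. A picture is of the moment at which its call begins. camera_params takes no time and is no camera call.
- sign_off(): hands the job in; it is judged then, once.
The state is a dict: "time_s": time; "qpos": joint angles; "joint_velocities": joint speeds; "effort": joint torques, N m; "position": TCP position; "eef_rot": TCP orientation; "wrist_force": force on the tool from outside, world axes, zero at the start; "ft_torque": the same for the moment, N m; "finger_gap": opening from 0.0 (shut) to 1.0 (fully open); "finger_force": force on a finger pad.
Only numpy, scipy, OpenCV 4.12 (cv2) and the standard library are available. Lean on these libraries where they do the work, as an engineer would, in place of code of your own. Each camera call takes 0.05 s, during which the arm holds its last target. There are 200 camera calls.

### The job

Load the microscope stage insert (the flat aluminium plate on the desk): with the fingertips, push the petri dish across the plate until it drops into the large round recess, and push the small dark metal disc until it drops into the small round recess, in either order. Only push them along: do not lift or tip them up. Both must end lying flat on the floor of their own recess, and the vial, coverslip box and slide mailer beside the plate are left where they stand.

Things in the scene. Friction and masses are not known exactly. Their poses are not given: they have to be found in the camera images.
- insert: Stage insert: bare aluminium plate 152 x 236 mm (its x by y), fixed, flat deck 14 mm above the desk. Origin: centre of its underside. Two round recesses lie side by side in its +x half (away from the robot); dish and disc start on its -x half. Beyond each recess stand two stop pins, 5 mm thick, 9 mm high, centred 5.5 mm outside the recess wall, 37 degrees either side of +x.
- large_recess (a point): Centre of the mouth of the large recess, at deck height, at (28, 56) mm in the insert; 64 mm in diameter, 6 mm deep. Its z axis points up. The dish belongs here.
- small_recess (a point): Centre of the mouth of the small recess, at deck height, at (28, -56) mm in the insert; 42 mm in diameter, 6 mm deep. Its z axis points up. The dark metal disc belongs here.
- dish: Closed petri dish, clear with pale contents, 16 mm high, 30 g or so, loose. Lid 58 mm in diameter from 4 mm height to the top; below that the base, 55 mm in diameter. Origin: centre of its underside; z up. Starts flat on the deck, on either side; seated it stands 10 mm above the deck.
- reference_disc: Dark steel calibration disc with a glass window on top, 36 mm in diameter, 12 mm thick, 60 g or so, loose. Origin: centre of its underside; z up. Starts flat on the deck, on the side where the dish is not; seated it stands 6 mm above the deck.
- vial: Bystander: glass vial with a white cap, 22 mm across, 52 mm high, standing on the desk beyond the +y end of the plate. Origin: centre of its underside.
- coverslip_box: Bystander: small white box, 29 x 29 x 17 mm, on the desk beyond the +x side of the plate. Origin: centre of its underside.
- slide_mailer: Bystander: flat white plastic case, 34 x 84 x 15 mm, on the desk beyond the -y end of the plate. Origin: centre of its underside.
There are look-alikes about, which are no part of the job. Leave any orange look-alike of the reference_disc alone. Of the things that look like the dish, the smaller one is meant.

How it is judged:
By the outcome, as a careful person would: the job done as asked, in the order asked, and still so for the second after the job is handed in, with the robot touching nothing.
It also fails if it takes over 58 s, if anything falls off the work surface, if the arm or the gripper's body presses on something with over 40 N, if the wrist force passes 120 N, or if a joint passes its speed limit or range.

## Working session

There is one attempt and no reset: what is moved stays moved. The work goes in short steps, Python scripts to look and compute and a tool call to move; the robot and the scene stay as the last step left them, time stands still between calls to the robot, and variables do not carry over. Pictures are saved under pics/ and viewed, at most 10 in all, crops included, and the job is handed in when it is done.

Besides the shell and the picture viewer there is one more tool, called after "Call:" as name([rows], argument=value, ...), one row to a line, values as JSON. servo_tool: Moves the arm, as the interface text tells. Its arguments: {"type":"object","properties":{"increments":{"type":"array","items":{"type":"array"}},"jaw":{"type":"number"}},"required":["increments"]}

```bash
mkdir -p pics
python3 - <<'E'
from workcell import bot, viewer
import cv2, numpy as np
o=bot.get_obs(); print(o['time_s'],o['position'],o['eef_rot'],o['wrist_force'],bot.grip_point_offset)
ims=[]
for n in('top','side'):
    im=viewer.read_camera(n)[:,:,::-1]; cv2.imwrite(f'pics/{n}0.png',im)
    p=viewer.camera_params(n); print(n,{k:(np.round(v,4).tolist() if not isinstance(v,str) else v) for k,v in p.items()})
E
```

```text
0.0 [ 0.13004486 -0.53401701  0.20273317] [-6.18544681e-04  9.92878579e-01  1.19129103e-01 -3.93477966e-05] [ 0.22076905  0.79856593 -0.45316623] 0.0187
top {'mtx': [[415.279, 0.0, 255.2823], [0.0, 415.279, 194.5583], [0.0, 0.0, 1.0]], 'cam_to_world': [[0.1491, 0.966, -0.2114, 0.3932], [-0.9888, 0.1456, -0.0324, 0.0585], [-0.0005, 0.2138, 0.9769, 0.8854], [0.0, 0.0, 0.0, 1.0]]}
side {'mtx': [[478.3007, 0.0, 249.6384], [0.0, 478.3007, 194.6421], [0.0, 0.0, 1.0]], 'cam_to_world': [[-0.9785, 0.1482, -0.1434, 0.4122], [-0.2059, -0.6606, 0.722, 0.7818], [0.0123, 0.736, 0.6769, 0.6909], [0.0, 0.0, 0.0, 1.0]]}
```

View pics/top0.png

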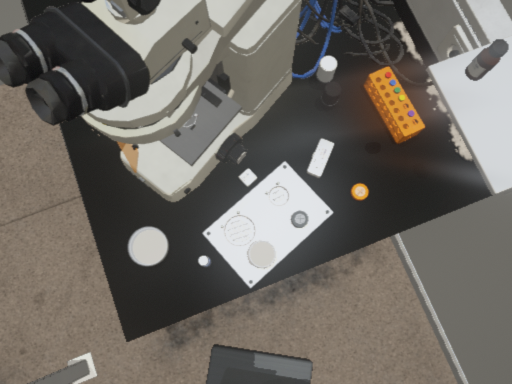

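View pics/side0.png

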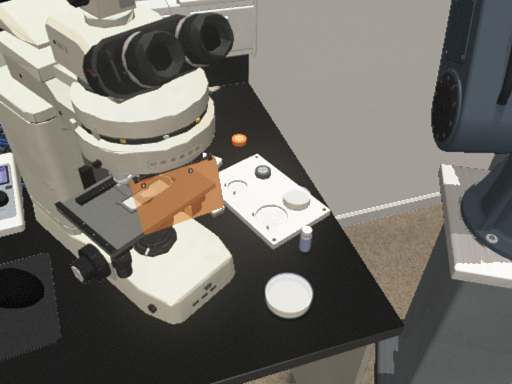

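Top view: the dish candidates are the pale disc on the plate at (261,254) and a larger one on the desk at (148,246). The disc candidates are the dark one on the plate at (299,219) and the orange one at (360,192). I choose the two on the plate. The vial is at (204,261), the box at (248,178) and the mailer at (320,157).

```bash
cat > h.py <<'E'
import cv2, numpy as np
from workcell import viewer
def ray(n,px,z):
    p=viewer.camera_params(n);K=p['mtx'];T=p['cam_to_world']
    px=np.atleast_2d(px).astype(float)
    d=np.c_[(px[:,0]-K[0,2])/K[0,0],-(px[:,1]-K[1,2])/K[1,1],-np.ones(len(px))]@T[:3,:3].T
    return T[:3,3]+d*((z-T[2,3])/d[:,2])[:,None]
def proj(n,P):
    p=viewer.camera_params(n);K=p['mtx'];T=p['cam_to_world']
    c=(np.atleast_2d(P)-T[:3,3])@T[:3,:3]
    return np.c_[K[0,0]*c[:,0]/-c[:,2]+K[0,2],K[1,1]*c[:,1]/c[:,2]+K[1,2]]
E
python3 - <<'E'
from h import *
im=cv2.imread('pics/top0.png'); hsv=cv2.cvtColor(im,cv2.COLOR_BGR2HSV)
m=((hsv[...,2]>110)).astype(np.uint8)
roi=np.zeros_like(m); cv2.fillPoly(roi,[np.array([(288,155),(340,212),(252,292),(198,233)])],1); m&=roi
cs=max(cv2.findContours(m,0,2)[0],key=cv2.contourArea); hull=cv2.convexHull(cs)[:,0]
w=ray('top',hull,0.014)[:,:2]
r=cv2.minAreaRect((w*1000).astype(np.float32)); print('rect mm',r); print(cv2.boxPoints(r))
c=cv2.resize(im[155:295,195:340],None,fx=5,fy=4.2*5/4.2,interpolation=cv2.INTER_CUBIC)[:600*1]
c=cv2.resize(im[158:292,197:340],None,fx=4.2,fy=4.2,interpolation=cv2.INTER_CUBIC)
s=cv2.imread('pics/side0.png'); 
cv2.imwrite('pics/crop0.png',c)
for (x,y) in [(261,254),(299,219),(278,196),(239,230),(250,200)]: print((x,y),im[y,x],hsv[y,x])
cv2.imwrite('pics/crop1.png',cv2.resize(s[145:255,205:340],None,fx=5,fy=5,interpolation=cv2.INTER_CUBIC))
E
```

```text
rect mm ((526.602294921875, 52.48644256591797), (155.34841918945312, 239.3076629638672), 50.398780822753906)
[[384.8964    68.91068 ]
 [569.28284  -83.6337  ]
 [668.3082    36.062202]
 [483.92175  188.60658 ]]
(261, 254) [200 205 207] [ 21   9 207]
(299, 219) [189 186 183] [105   8 189]
(278, 196) [226 224 222] [105   5 226]
(239, 230) [227 227 226] [ 90   1 227]
(250, 200) [231 229 226] [102   6 231]
```

View pics/crop0.png

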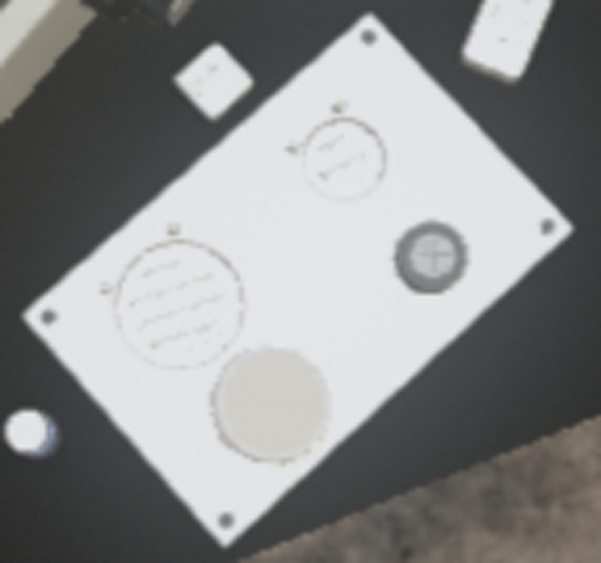

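View pics/crop1.png

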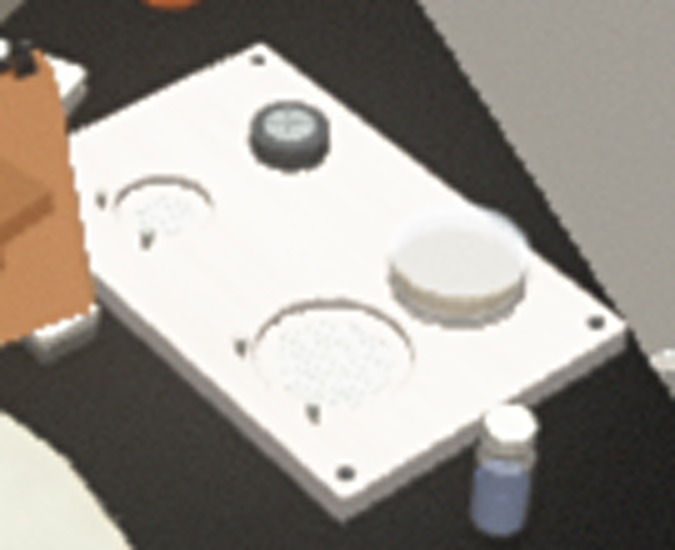

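The crop confirms the choice: clear dish with pale contents at crop (271,404), i.e. px (261.5,254), and the dark disc with its glass window at crop (432,256), i.e. px (300,219). Both recesses are empty. Next I measure everything.

```bash
cat >> h.py <<'E'
C0=np.array([526.6,52.5]);YAW=np.deg2rad(50.4)
R2=np.array([[np.cos(YAW),-np.sin(YAW)],[np.sin(YAW),np.cos(YAW)]])
def w2i(w): return (np.atleast_2d(w)[:,:2]-C0)@R2
def i2w(i): return np.atleast_2d(i)@R2.T+C0
E
python3 - <<'E'
from h import *
im={n:cv2.imread(f'pics/{n}0.png').astype(int) for n in('top','side')}
def pts(mask,n,z,box):
    x0,y0,x1,y1=box; m=np.zeros(mask.shape,np.uint8); m[y0:y1,x0:x1]=mask[y0:y1,x0:x1]
    m=cv2.morphologyEx(m,cv2.MORPH_OPEN,np.ones((2,2),np.uint8))
    c=max(cv2.findContours(m,0,2)[0],key=cv2.contourArea)
    f=np.vstack(np.nonzero(m)[::-1]).T
    w=ray(n,f,z)*1000; e=ray(n,c[:,0],z)[:,:2]*1000
    (cx,cy),r=cv2.minEnclosingCircle(e.astype(np.float32))
    return np.round(w.mean(0)[:2],1),np.round([cx,cy],1),round(r,1),len(f),f.mean(0).round(1)
b={'top':((238,232,285,275),(285,205,315,233)),'side':((280,183,315,212),(250,160,275,182))}
for n in im:
    rb=im[n][...,2]-im[n][...,0]
    for z in(.018,.028): r=pts((rb>(3 if n=='top' else 6)).astype(np.uint8),n,z,b[n][0]); print(n,'dish',z,r,w2i(r[1]).round(1))
    v=im[n].max(2)
    for z in (.020,.026):
        r=pts((v<170).astype(np.uint8),n,z,b[n][1]); print(n,'disc',z,r,w2i(r[1]).round(1))
# checks: recess crop pixels
for nm,cp,z in (('small',(343,159),.014),('large',(180,304),.014),('dish eye',(271,404),.028),('win',(433,255),.026)):
    px=np.array(cp)/4.2+[197,158]-.4; w=ray('top',px,z)*1000; print(nm,w.round(1),w2i(w).round(1))
for nm,cp,z in (('small',(163,208),.014),('large',(332,355),.014),('win',(290,123),.026)):
    px=np.array(cp)/5+[205,145]-.4; w=ray('side',px,z)*1000; print('side',nm,w.round(1),w2i(w).round(1))
print('corner px pred side',proj('side',np.c_[i2w([[-76,-118],[-76,118],[76,118]])/1000,[.014]*3]).round(1))
for px in((235,150),(243,160),(180,195),(296,95),(228,80)): print(px,ray('top',px,.1).round(3)[0],ray('top',px,.3).round(3)[0])
E
```

```text
top dish 0.018 (array([456.7,  52.9]), array([457.5,  52.8]), 25.0, 465, array([262.7, 254.9])) [[-43.8  53.4]]
top dish 0.028 (array([456.,  53.]), array([456.7,  52.9]), 24.7, 465, array([262.7, 254.9])) [[-44.2  54.1]]
top disc 0.02 (array([539.2, -14.5]), array([540.3, -14.1]), 18.4, 150, array([300.1, 220.6])) [[-42.6 -53. ]]
top disc 0.026 (array([538.1, -14. ]), array([539.3, -13.6]), 18.3, 150, array([300.1, 220.6])) [[-42.8 -51.9]]
side dish 0.018 (array([455.6,  69.6]), array([452.9,  69. ]), 40.4, 360, array([296.6, 203.7])) [[-34.3  67.3]]
side dish 0.028 (array([455. ,  80.1]), array([452.3,  79.6]), 39.8, 360, array([296.6, 203.7])) [[-26.5  74.5]]
side disc 0.02 (array([535.8, -12.1]), array([540.4,  -7.7]), 22.7, 157, array([265.3, 172.3])) [[-37.6 -49. ]]
side disc 0.026 (array([534.7,  -5. ]), array([539.2,  -0.6]), 22.5, 157, array([265.3, 172.3])) [[-32.9 -43.6]]
small [[587.1  38.3  14. ]] [[ 27.6 -55.7]]
large [[501.2 109.   14. ]] [[27.3 55.6]]
dish eye [[457.6  56.5  28. ]] [[-40.9  55.7]]
win [[542.7 -12.5  26. ]] [[-39.8 -53.8]]
side small [[587.   39.6  14. ]] [[ 28.6 -54.8]]
side large [[501.3 111.   14. ]] [[28.9 56.8]]
side win [[542.4 -13.8  26. ]] [[-41.  -54.5]]
corner px pred side [[256.5 153.4]
 [330.  210. ]
 [273.  244.8]]
(235, 150) [0.647 0.138 0.1  ] [0.582 0.118 0.3  ]
(243, 160) [0.628 0.119 0.1  ] [0.569 0.103 0.3  ]
(180, 195) [0.541 0.228 0.1  ] [0.503 0.185 0.3  ]
(296, 95) [0.781 0.033 0.1  ] [0.683 0.04  0.3  ]
(228, 80) [0.794 0.176 0.1  ] [0.692 0.146 0.3  ]
```

Both recesses land at their stated places to within 1 mm in both views. In the insert frame the dish is at about (-42,55.5) and the disc at (-40.5,-54), so both pushes run almost straight along insert +x, about 69 mm. I'll use two part-open fingers behind each piece as a cradle, and start with the disc.

Call:
servo_tool([
  [[30.8,-24.1,4],[0,0,0]],
  [[30.8,-24.1,4],[0,0,0]],
  [[30.8,-24.1,4],[0,0,0]],
  [[30.8,-24.1,4],[0,0,0]],
  [[30.8,-24.1,4],[0,0,0]],
  [[30.8,-24.1,4],[0,0,0]],
  [[30.8,-24.1,4],[0,0,0]],
  [[30.8,-24.1,4],[0,0,0]],
  [[30.8,-24.1,4],[0,0,0]],
  [[30.8,-24.1,4],[0,0,0]],
  [[30.8,-24.1,4],[0,0,0]],
  [[30.8,-24.1,4],[0,0,0]],
  [[30.8,-24.1,4],[0,0,0]],
  [[30.8,-24.1,4],[0,0,0]],
  [[30.8,-24.1,4],[0,0,0]],
  [[30.8,-24.1,4],[0,0,0]],
  [[0,0,0],[0,0,-0.12]],
  [[0,0,0],[0,0,-0.12]],
  [[0,0,0],[0,0,-0.12]],
  [[0,0,0],[0,0,-0.12]],
], jaw=183)

```text
time_s: 1.77
position: [0.5175, -0.0428, 0.1389]
eef_rot: [-0.0, 0.935, 0.355, -0.0]
wrist_force: [-0.8, -0.1, -0.2]
finger_gap: 0.284
finger_force: 0.0
```

Call:
servo_tool([
  [[0,0,10],[0,0,-0.08]],
  [[0,0,10],[0,0,-0.08]],
  [[0,0,20],[0,0,0]],
  [[0,0,20],[0,0,0]],
  [[0,0,20],[0,0,0]],
  [[0,0,0],[0,0,0]],
  [[0,0,0],[0,0,0]],
])

```text
time_s: 2.35
position: [0.5172, -0.0431, 0.0589]
eef_rot: [-0.001, 0.905, 0.425, -0.001]
wrist_force: [0.2, 0.3, 0.1]
finger_gap: 0.284
finger_force: 0.0
```

```bash
cat > st.py <<'E'
from h import *
from workcell import bot
from scipy.spatial.transform import Rotation as Ro
o=bot.get_obs(); q=o['eef_rot']; r=Ro.from_quat([*q[1:],q[0]]).as_matrix()
print('t',o['time_s'],'ins',w2i(o['position']*1000).round(1),'z',round(o['position'][2]*1000,1),'yaw',np.degrees(np.arctan2(r[1,0],r[0,0])).round(2),'tz',r[:,2].round(3),'gap',o['finger_gap'],'F',np.round(o['wrist_force'],1))
E
python3 st.py; python3 -c "
from h import *
s=viewer.read_camera('side')[:,:,::-1]; cv2.imwrite('pics/a.png',cv2.resize(s[95:255,205:365],None,fx=3.7,fy=3.7))"
```

```text
t 2.35 ins [[-79.6 -53.6]] z 58.9 yaw 50.35 tz [-0.002  0.    -1.   ] gap 0.28358997766200633 F [0.2 0.3 0.1]
```

View pics/a.png

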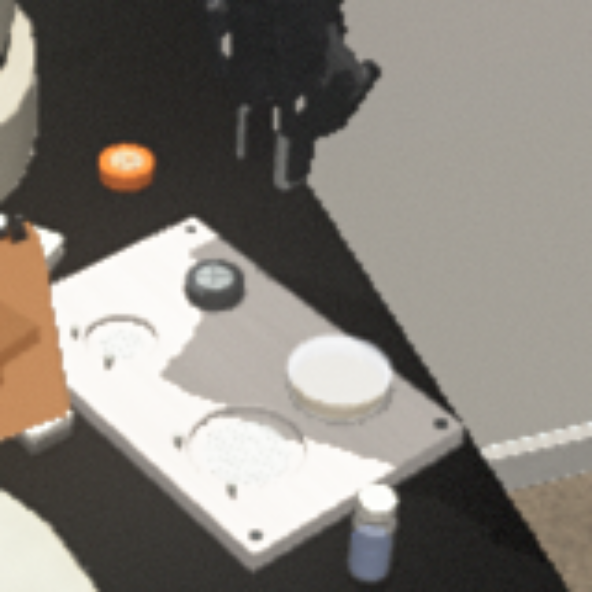

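The fingers (crop ~(245,140) and (290,170)) straddle the disc's line, behind it and clear of it. Descending.

Call:
servo_tool([
  [[0,0,15],[0,0,0]],
  [[0,0,15],[0,0,0]],
  [[0,0,7],[0,0,0]],
  [[0,0,3],[0,0,0]],
  [[0,0,2],[0,0,0]],
  [[0,0,0],[0,0,0]],
  [[0,0,0],[0,0,0]],
])

```text
time_s: 2.98
position: [0.5182, -0.0432, 0.018]
eef_rot: [0.0, 0.905, 0.425, 0.0]
wrist_force: [0.3, 0.6, -0.1]
finger_gap: 0.284
finger_force: 0.0
```

```bash
python3 st.py; python3 -c "
from h import *
s=viewer.read_camera('side')[:,:,::-1]; cv2.imwrite('pics/b.png',cv2.resize(s[115:255,205:340],None,fx=4.2,fy=4.2))"
```

```text
t 2.9833 ins [[-79.1 -54.5]] z 18.0 yaw 50.35 tz [ 0.001 -0.    -1.   ] gap 0.2836197663661491 F [ 0.3  0.6 -0.1]
```

View pics/b.png

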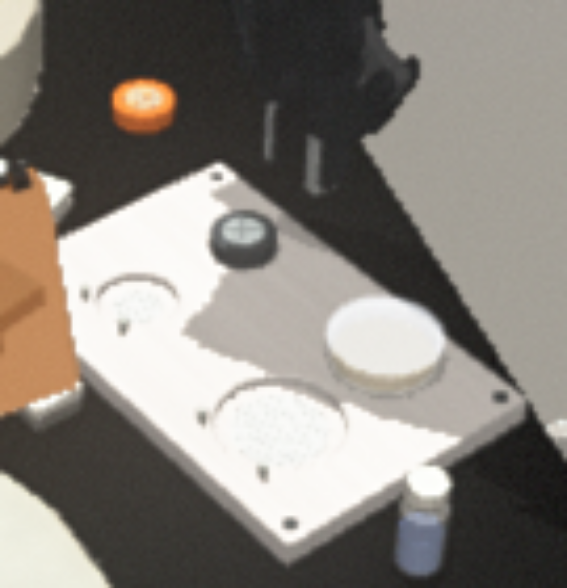

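The pads' lower ends show at crop (268,158) and (320,190). The dark tips are hard to see against the desk, so I probe the deck gently to confirm the tip height.

Call:
servo_tool([
  [[0,0,1],[0,0,0]],
  [[0,0,1],[0,0,0]],
  [[0,0,0.5],[0,0,0]],
  [[0,0,0],[0,0,0]],
])

```text
time_s: 3.37
position: [0.5177, -0.0431, 0.0147]
eef_rot: [-0.0, 0.905, 0.425, -0.0]
wrist_force: [0.7, 0.4, -0.1]
finger_gap: 0.287
finger_force: 0.0
```

```bash
python3 st.py; python3 -c "
from h import *
W=i2w([[-79,-54],[-68,-42],[-68,-66],[-68,-28]]); print(proj('side',np.c_[W/1000,[.016]*4]).round(1))
s=viewer.read_camera('side')[:,:,::-1]; g=cv2.LUT(s[115:205,225:325].copy(),(255*(np.arange(256)/255)**.4).astype(np.uint8)); cv2.imwrite('pics/c.png',cv2.resize(g,None,fx=6,fy=6))"
```

```text
t 3.3667 ins [[-79.4 -54.1]] z 14.7 yaw 50.35 tz [-0.  0. -1.] gap 0.28662199231732677 F [ 0.7  0.4 -0.1]
[[275.7 166.1]
 [275.5 170.8]
 [268.5 165.3]
 [279.7 174. ]]
```

View pics/c.png

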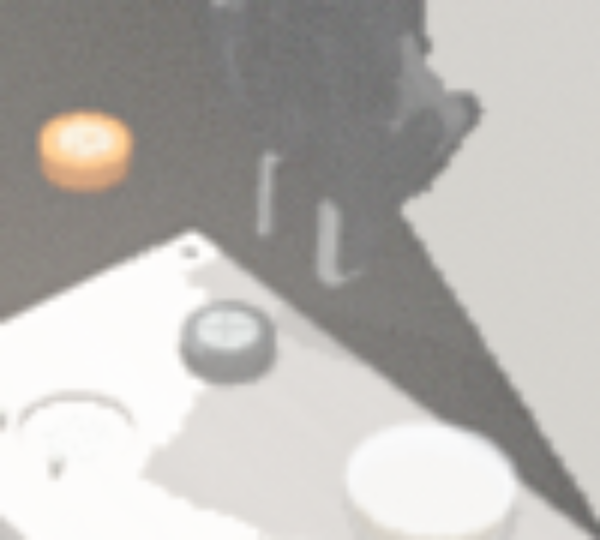

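Both tips appear higher than the TCP value implies: lower ends at px (281,162) and (269,154), against a prediction of about row 168. There is no contact at z=14.7. I'll step forward a little so the tips are surely over the plate and lower in small probes.

Call:
servo_tool([
  [[3,0,0],[0,0,0]],
  [[0,0,0.5],[0,0,0]],
  [[0,0,0.5],[0,0,0]],
  [[0,0,0],[0,0,0]],
])

```text
time_s: 3.75
position: [0.5196, -0.0408, 0.0137]
eef_rot: [-0.0, 0.905, 0.425, -0.0]
wrist_force: [-0.4, -0.2, -0.5]
finger_gap: 0.28
finger_force: 0.0
```

Call:
servo_tool([
  [[0,0,0.5],[0,0,0]],
  [[0,0,0.5],[0,0,0]],
  [[0,0,0],[0,0,0]],
])

```text
time_s: 4.0
position: [0.5195, -0.0408, 0.0127]
eef_rot: [-0.0, 0.905, 0.425, -0.0]
wrist_force: [0.0, -0.4, 0.6]
finger_gap: 0.281
finger_force: 0.0
```

Call:
servo_tool([
  [[0,0,0.5],[0,0,0]],
  [[0,0,0.5],[0,0,0]],
  [[0,0,0],[0,0,0]],
])

```text
time_s: 4.25
position: [0.5196, -0.0408, 0.0117]
eef_rot: [-0.0, 0.905, 0.425, -0.0]
wrist_force: [-0.7, 0.2, 0.3]
finger_gap: 0.284
finger_force: 0.0
```

Call:
servo_tool([
  [[0,0,0.5],[0,0,0]],
  [[0,0,0.5],[0,0,0]],
  [[0,0,0],[0,0,0]],
])

```text
time_s: 4.5
position: [0.5196, -0.0408, 0.0107]
eef_rot: [-0.0, 0.905, 0.425, -0.0]
wrist_force: [-0.2, 0.2, -0.5]
finger_gap: 0.283
finger_force: 0.0
```

Call:
servo_tool([
  [[0,0,0.5],[0,0,0]],
  [[0,0,0.5],[0,0,0]],
  [[0,0,0],[0,0,0]],
])

```text
time_s: 4.75
position: [0.5196, -0.0408, 0.0097]
eef_rot: [-0.0, 0.905, 0.425, -0.0]
wrist_force: [-0.2, 0.4, -0.1]
finger_gap: 0.28
finger_force: 0.0
```

```bash
python3 -c "
from h import *
lut=(255*(np.arange(256)/255)**.45).astype(np.uint8)
s=viewer.read_camera('side')[:,:,::-1];t=viewer.read_camera('top')[:,:,::-1]
cv2.imwrite('pics/sN.png',s);cv2.imwrite('pics/tN.png',t)
a=cv2.resize(s[120:200,240:310],None,fx=5.6,fy=5.6,interpolation=cv2.INTER_CUBIC);b=cv2.resize(t[180:280,260:360],(400,400),interpolation=cv2.INTER_CUBIC);b=cv2.copyMakeBorder(b,0,48,0,0,0)
cv2.imwrite('pics/d.png',cv2.LUT(np.hstack([a,b]),lut))"
```

```text
(no output)
```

View pics/d.png

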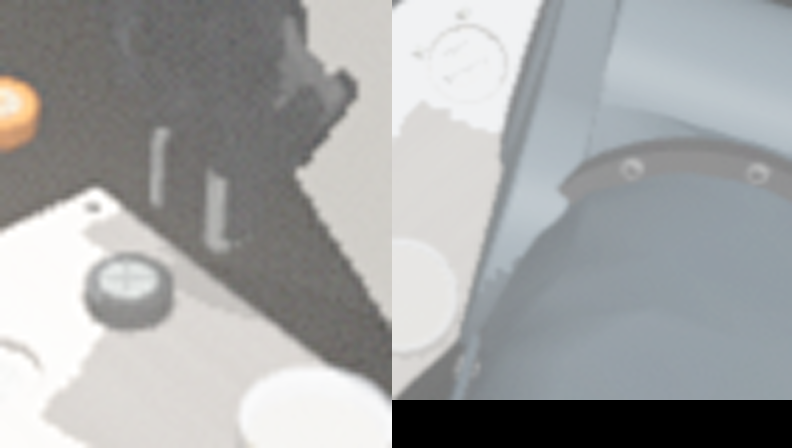

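Call:
servo_tool([
  [[4,0,0],[0,0,0]],
  [[4,0,0],[0,0,0]],
  [[0,0,0],[0,0,0]],
  [[0,0,0],[0,0,0]],
])

```text
time_s: 5.18
position: [0.5249, -0.0344, 0.0098]
eef_rot: [0.0, 0.905, 0.426, 0.0]
wrist_force: [0.4, 0.8, 0.6]
finger_gap: 0.281
finger_force: 0.0
```

```bash
python3 st.py; python3 -c "
from h import *
s=viewer.read_camera('side')[:,:,::-1];cv2.imwrite('pics/s8.png',s)
g=s.max(2); 
for y in range(150,184): print(y,' '.join('%3d'%v for v in g[y,256:292]))
p=proj('side',np.c_[i2w([[-57.4,-42],[-57.4,-27.5],[-57.4,-66],[-57.4,-80],[-76,-54],[-76,-42]])/1000,[.016]*4+[.014]*2]);print(p.round(1))
"
```

```text
t 5.1833 ins [[-68.  -54.1]] z 9.8 yaw 50.38 tz [ 0.  0. -1.] gap 0.2811135280569939 F [0.4 0.8 0.6]
150  49  50  51  49  53  52  43  55  90  96  59  48  46  45  46  47  45  45  45  44  47  46  45  47  46  43  43  43  42  42  45  45  44  45  42  58
151  51  52  51  47  51  51  48  54  91  98  59  44  45  45  47  43  48  42  51  48  44  43  49  45  47  45  45  43  43  42  44  49  46  44  40  43
152  44  45  49  49  50  48  50  54  93  97  60  48  49  45  46  46  42  49  81  79  58  48  45  46  45  41  52  44  48  43  42  42  46  44  41  38
153 101 104  62  50  50  51  53  53  94  94  62  45  49  46  45  46  43  54  89 103  93  59  44  46  44  44  44  46  41  44  40  45  42  43  42  44
154 252 255 175  88  50  48  50  56 107 100  59  45  44  47  45  47  43  52  92 109 112  72  49  47  47  50  48  42  45  39  46  43  46  41  41  43
155 248 255 255 199 107  54  45  55 109  89  55  45  46  48  50  49  47  51 100 109 114  68  48  47  46  47  47  43  45  44  41  47  46  41  43  45
156 146 176 254 255 218 116  57  56 105  88  56  49  51  48  45  46  46  55 102 113 114  68  47  48  46  44  46
[... 3423 characters left out ...]
8 150 140 104  61
180 185 188 186 191 190 182 181 180 182 187 183 185 188 189 188 186 185 185 182 185 187 184 186 186 184 183 188 185 184 177 177 178 179 179 171 126
181 185 185 185 186 187 189 187 185 186 184 181 186 187 187 192 187 185 184 184 184 182 183 186 185 185 184 183 187 184 184 187 183 186 185 182 175
182 187 186 185 185 185 188 188 188 184 185 184 183 183 185 185 187 189 187 184 183 180 182 182 184 186 185 183 183 183 184 186 185 186 185 184 186
183 188 188 182 188 186 184 186 187 187 185 186 185 185 183 186 186 188 188 186 187 185 183 182 182 183 186 182 184 184 181 186 184 186 185 185 184
[[271.8 172.7]
 [276.1 176.1]
 [264.8 167.2]
 [260.8 164. ]
 [274.6 167.3]
 [278.2 170.1]]
```

Tip bottoms are at (265,157) and (275,165), about 7 px above the prediction for z=16, so the tips sit roughly 10–15 mm above the deck. Lowering further.

Call:
servo_tool([
  [[0,0,1],[0,0,0]],
  [[0,0,1],[0,0,0]],
  [[0,0,1],[0,0,0]],
  [[0,0,0],[0,0,0]],
  [[0,0,0],[0,0,0]],
])

```text
time_s: 5.65
position: [0.5246, -0.0347, 0.0067]
eef_rot: [-0.0, 0.905, 0.425, -0.0]
wrist_force: [-0.4, 0.3, -1.0]
finger_gap: 0.28
finger_force: 0.0
```

Call:
servo_tool([
  [[0,0,1],[0,0,0]],
  [[0,0,1],[0,0,0]],
  [[0,0,1],[0,0,0]],
  [[0,0,0],[0,0,0]],
])

```text
time_s: 5.98
position: [0.5246, -0.0347, 0.0036]
eef_rot: [-0.0, 0.905, 0.425, -0.0]
wrist_force: [0.5, -0.1, -0.4]
finger_gap: 0.279
finger_force: 0.0
```

```bash
python3 st.py; python3 -c "
from h import *
s=viewer.read_camera('side')[:,:,::-1]
g=s.max(2); 
for y in range(154,174): print(y,' '.join('%3d'%v for v in g[y,258:284]))
"
```

```text
t 5.9833 ins [[-68.4 -54. ]] z 3.6 yaw 50.35 tz [-0.  0. -1.] gap 0.27922687234336613 F [ 0.5 -0.1 -0.4]
154 173  86  48  48  50  52  93  94  61  46  44  47  45  46  46  48  69  53  43  44  48  46  48  46  46  45
155 255 198 104  55  48  52  90  95  64  49  49  46  48  47  46  52  83  86  72  52  50  46  45  44  45  46
156 253 255 218 114  55  48  91  98  62  43  48  49  46  47  46  51  87 107 109  72  47  46  45  49  47  46
157 250 255 255 220 136  78  92  94  59  49  50  47  51  47  47  51  89 110 115  69  47  47  50  49  47  46
158 253 231 253 255 240 174 125  98  62  45  48  46  50  45  47  52 102 112 111  65  45  45  45  47  48  46
159 211 189 209 211 194 231 188 111  58  47  48  48  49  49  48  55 104 114 116  69  50  43  47  48  51  49
160 180 178 183 181 157 174 160 113  80  57  49  51  51  51  45  54 106 113 113  68  47  50  49  46  50  47
161 182 179 180 181 180 176 156 149 178 118  67  48  50  48  48  59 100 115 103  61  51  49  49  49  48  44
162 183 182 184 179 183 182 178 180 186 152 103  65  50  47  46  62 104 114  99  58  46  51  49  50  49  48
163 184 184 184 186 182
[... 464 characters left out ...]
 150 147 147 129 117 115 108  80  56  55  51  48  47
168 152 187 200 200 178 195 201 194 186 135  79  72 111 144 149 149 145 137 112  81  60  51  47  48  49  48
169 164 177 179 175 167 173 175 177 180 161  94  64  80 140 149 151 148 148 143 101  63  47  42  50  48  50
170 182 197 197 195 173 189 198 201 201 173 101  67  77 140 148 150 149 150 151 141 116  83  56  46  44  47
171 146 195 204 201 181 194 205 204 198 140  86  75  78 140 150 147 147 150 151 148 145 140  91  55  46  44
172  94 128 172 182 190 200 196 158 130  92  78  74  76 139 153 149 148 151 150 151 148 151 138 100  63  43
173  79  86 105 108 121 123 116  97  85  78  76  69  82 141 151 149 149 149 147 148 149 149 149 143 116  75
```

Call:
servo_tool([
  [[0,0,1],[0,0,0]],
  [[0,0,1],[0,0,0]],
  [[0,0,0],[0,0,0]],
])

```text
time_s: 6.28
position: [0.5246, -0.0347, 0.0016]
eef_rot: [-0.0, 0.905, 0.425, -0.0]
wrist_force: [-0.4, -0.2, -0.8]
finger_gap: 0.283
finger_force: 0.0
```

Call:
servo_tool([
  [[0,0,1],[0,0,0]],
  [[0,0,1],[0,0,0]],
  [[0,0,0],[0,0,0]],
])

```text
time_s: 6.53
position: [0.5246, -0.0347, -0.0004]
eef_rot: [-0.0, 0.905, 0.425, -0.0]
wrist_force: [0.1, -0.3, -0.7]
finger_gap: 0.28
finger_force: 0.0
```

```bash
python3 st.py; python3 -c "
from h import *
s=viewer.read_camera('side')[:,:,::-1]; cv2.imwrite('pics/s10.png',s)
g=s.max(2); 
for y in range(156,174): print(y,' '.join('%3d'%v for v in g[y,258:284]))
"
```

```text
t 6.5333 ins [[-68.4 -54.1]] z -0.4 yaw 50.35 tz [-0.  0. -1.] gap 0.2803279458482333 F [ 0.1 -0.3 -0.7]
156 254 255 215 113  58  50  93  97  61  47  48  48  46  48  49  49  84  77  57  49  44  48  46  45  46  44
157 249 255 248 208 135  80  91  94  61  50  47  49  46  49  50  50 102 107  91  57  47  45  48  44  44  46
158 223 221 251 247 236 176 120  84  55  49  48  50  50  46  45  56 104 112 111  67  49  46  46  45  49  46
159 186 186 206 186 189 230 153  91  54  49  46  51  49  49  49  51 105 113 116  67  46  46  43  49  49  49
160 179 182 181 175 158 175 131  84  53  49  48  49  51  50  44  56 104 114 113  67  44  50  45  47  48  51
161 181 181 179 182 179 176 133  95  56  53  49  45  46  50  50  61 104 113 100  65  46  47  49  46  48  49
162 186 182 182 182 182 184 174 144  98  89  80  62  50  45  47  62 106 113  99  63  49  47  50  51  46  50
163 183 183 183 184 185 185 185 180 150 142 140 117  78  52  49  63 108 114 104  60  51  50  46  50  49  48
164 184 184 180 181 183 180 181 181 156 150 153 148 137  92  59  61 105 116 100  59  48  52  50  48  47  46
165 157 138 116 106 109
[... 248 characters left out ...]
 151 145 100 106 114  85  57  48  51  51  57  52  47
168 151 186 201 202 180 194 201 197 185 137  80  69 110 144 148 130 117 116 113  83  56  67  53  52  49  51
169 164 179 178 177 169 172 175 178 179 161  94  66  79 141 151 147 131 125 130 106  69  53  47  43  47  47
170 183 196 197 197 174 189 196 199 201 171 102  67  76 141 149 147 146 146 148 143 119  81  50  42  43  45
171 149 192 203 202 180 197 204 205 199 141  89  71  77 141 150 149 150 148 149 148 148 137  88  53  45  43
172  95 132 170 184 192 202 199 158 128  90  75  74  77 140 151 148 150 149 151 148 149 150 139 102  65  46
173  81  86 104 113 119 122 117  96  82  78  76  70  82 143 150 150 150 148 149 151 149 147 148 141 117  72
```

Call:
servo_tool([
  [[0,0,1],[0,0,0]],
  [[0,0,0],[0,0,0]],
  [[0,0,0],[0,0,0]],
])

```text
time_s: 6.83
position: [0.5247, -0.0347, -0.0013]
eef_rot: [-0.0, 0.905, 0.425, -0.0]
wrist_force: [1.0, 0.6, -0.3]
finger_gap: 0.281
finger_force: 0.0
```

Call:
servo_tool([
  [[0,0,1],[0,0,0]],
  [[0,0,1],[0,0,0]],
  [[0,0,0],[0,0,0]],
])

```text
time_s: 7.08
position: [0.5246, -0.0347, -0.0034]
eef_rot: [-0.0, 0.905, 0.425, -0.0]
wrist_force: [-0.3, -0.3, -0.4]
finger_gap: 0.281
finger_force: 0.0
```

```bash
python3 st.py; python3 -c "
from h import *
from workcell import bot
o=bot.get_obs(); print(o['qpos'].round(3),o['effort'].round(1))
s=viewer.read_camera('side')[:,:,::-1]; cv2.imwrite('pics/s11.png',s)
g=s.max(2); 
for y in range(156,174): print(y,' '.join('%3d'%v for v in g[y,258:284]))
"
```

```text
t 7.0833 ins [[-68.4 -54. ]] z -3.4 yaw 50.35 tz [-0.  0. -1.] gap 0.28092940835728986 F [-0.3 -0.3 -0.4]
[-0.155  0.616  1.849  0.     0.676  0.537] [ -0.  -54.7 -18.7   0.   -0.   -0. ]
156 254 255 213 112  55  52  91  99  59  47  50  45  48  48  45  47  64  50  48  49  49  45  46  48  47  45
157 249 255 245 207 134  76  91  93  61  48  45  48  46  47  44  54  98  74  53  45  44  47  48  44  49  46
158 224 215 209 238 236 178 121  87  53  48  48  50  46  50  51  55 105 107  94  56  49  46  48  43  50  52
159 188 181 182 181 185 230 155  91  58  50  49  49  49  51  44  54 103 113 111  67  47  49  47  44  46  45
160 178 180 181 176 156 174 130  86  54  45  51  50  49  51  48  57 103 113 116  68  46  48  49  49  46  44
161 181 182 181 179 156 150 123  85  54  50  51  47  49  50  48  57 105 113 105  63  49  49  49  46  49  47
162 184 183 182 183 177 176 144  96  58  50  53  56  50  49  49  61 104 114 102  63  53  49  50  49  49  48
163 186 185 183 184 185 183 180 130  80  89  92 109  76  50  50  63 107 115  99  62  49  48  48  49  49  49
164 185 184 180 181 180 182 180 172 145 142 147 
[... 331 characters left out ...]
 151 145  97 105 115  86  58  47  49  50  48  50  50
168 152 187 202 198 178 195 200 195 183 137  80  69 110 145 147  97 106 115  88  59  45  48  51  59  50  52
169 166 179 179 174 168 175 173 176 178 161  93  67  82 140 147 122 112 116 109  91  62  66  49  45  48  45
170 183 199 197 195 172 192 196 199 200 173  99  67  76 140 151 146 132 118 119 123 116  83  52  45  43  47
171 147 195 206 201 177 198 204 204 199 141  85  72  79 141 150 147 147 143 147 145 148 139  89  52  43  43
172  95 131 170 182 192 200 197 157 128  95  77  73  74 139 150 148 149 153 149 147 150 148 139 101  62  46
173  78  89 103 110 119 125 118  96  86  79  76  72  83 141 149 149 149 146 146 148 149 149 149 142 117  75
```

Call:
servo_tool([
  [[0,0,1],[0,0,0]],
  [[0,0,1],[0,0,0]],
  [[0,0,0],[0,0,0]],
])

```text
time_s: 7.38
position: [0.5246, -0.0347, -0.0054]
eef_rot: [-0.0, 0.905, 0.425, -0.0]
wrist_force: [0.7, 1.1, 0.5]
finger_gap: 0.28
finger_force: 0.0
```

Call:
servo_tool([
  [[0,0,1],[0,0,0]],
  [[0,0,1],[0,0,0]],
  [[0,0,0],[0,0,0]],
])

```text
time_s: 7.63
position: [0.5246, -0.0347, -0.0074]
eef_rot: [-0.0, 0.905, 0.425, -0.0]
wrist_force: [-0.4, -1.0, 0.0]
finger_gap: 0.287
finger_force: 0.0
```

```bash
python3 st.py; python3 -c "
from h import *
s=viewer.read_camera('side')[:,:,::-1]; cv2.imwrite('pics/s12.png',s)
lut=(255*(np.arange(256)/255)**.6).astype(np.uint8)
cv2.imwrite('pics/e.png',cv2.LUT(cv2.resize(s[125:190,240:305],None,fx=9,fy=9,interpolation=cv2.INTER_CUBIC),lut))
"
```

```text
t 7.6333 ins [[-68.4 -54.1]] z -7.4 yaw 50.35 tz [-0.  0. -1.] gap 0.2869032015916809 F [-0.4 -1.   0. ]
```

View pics/e.png

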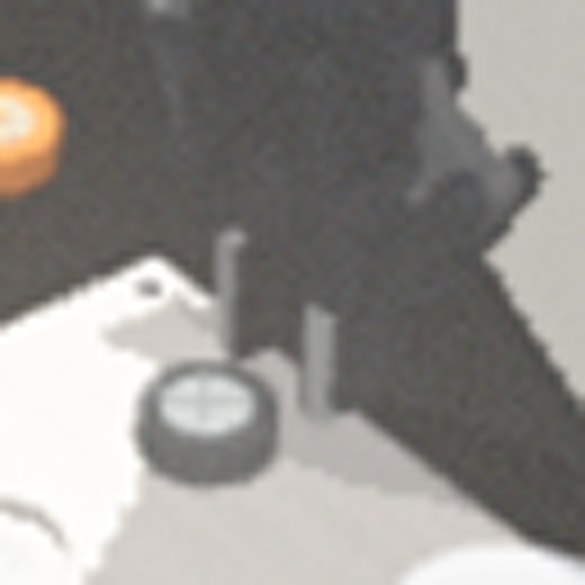

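The fingers are now over the plate, with tips at px (265.6,165) and (275.6,171), a few mm above the deck just behind the disc. Continuing to contact.

Call:
servo_tool([
  [[0,0,1],[0,0,0]],
  [[0,0,0],[0,0,0]],
  [[0,0,0],[0,0,0]],
])

```text
time_s: 7.93
position: [0.5247, -0.0347, -0.0082]
eef_rot: [-0.0, 0.905, 0.425, -0.0]
wrist_force: [0.0, -0.4, -0.8]
finger_gap: 0.283
finger_force: 0.0
```

```bash
python3 st.py; python3 -c "
from h import *
s=viewer.read_camera('side')[:,:,::-1]
g=s.max(2); 
for y in range(160,178): print(y,' '.join('%3d'%v for v in g[y,258:286]))
"
```

```text
t 7.9333 ins [[-68.4 -54.1]] z -8.2 yaw 50.35 tz [-0.  0. -1.] gap 0.2830279765878734 F [ 0.  -0.4 -0.8]
160 179 183 175 154 145 132 118  85  58  52  47  50  49  50  47  58 105 107  83  54  49  48  46  50  47  46  43  45
161 181 181 178 155 147 145 122  86  59  49  51  49  48  50  48  62 105 113  97  60  47  43  50  48  46  46  43  44
162 181 184 181 176 178 177 129  86  55  50  50  46  49  46  50  61 106 115  99  60  49  50  45  49  47  44  49  43
163 183 184 185 185 184 183 135  84  57  49  52  52  63  50  46  63 103 115 100  63  50  48  48  52  45  49  51  47
164 182 182 181 182 181 179 152  95  57  52  65  94 130  90  61  65 104 114 102  63  50  50  50  50  52  48  52  47
165 156 138 114 109 109 107  98  82  63  88 130 144 151 140 104  73 104 114  99  63  48  48  50  52  51  48  47  47
166 106  90  92 108 125 116 107  87  67  74 106 142 152 152 140  92 107 114  90  54  49  51  51  51  51  47  49  49
167  96 131 179 189 169 184 189 161 116  78  75 104 141 150 148  98 106 115  88  57  54  48  54  47  51  49  50  49
168 152 189 201 202 178 194 199 191 185 138  84  71 109 147 149  98
[... 392 characters left out ...]
  41
172  95 131 172 182 192 201 198 160 127  93  76  72  73 139 152 146 144 131 131 141 148 149 141 103  60  45  45  45
173  77  84 102 110 120 121 117  94  84  78  75  70  80 142 148 150 148 145 146 147 150 151 150 140 116  74  48  41
174  71  77  75  78  79  84  76  78  74  72  67  63  87 141 150 149 149 149 149 147 152 151 149 148 146 136  91  56
175  70  76  71  73  75  76  72  72  71  67  65  64 102 148 154 150 147 149 148 148 149 149 149 150 152 150 140 103
176  70  73  72  75  73  72  73  71  71  66  67  87 138 174 179 158 154 150 150 151 149 148 149 150 149 150 149 141
177  85  76  71  72  71  70  66  69  69  69  93 137 173 186 186 182 178 176 157 152 150 148 148 148 152 148 152 150
```

Tip estimated about 2–3 mm above the deck, front face near insert x=-60. Pushing the disc slowly along +x, with a slight sideways drift to y=-56.

Call:
servo_tool([
  [[2,0,0.3],[0,0,0]],
  [[2,0.1,0.2],[0,0,0]],
  [[2,0.1,0],[0,0,0]],
  [[2,0.1,0],[0,0,0]],
  [[2,0.1,0],[0,0,0]],
  [[2,0.1,0],[0,0,0]],
  [[2,0.1,0],[0,0,0]],
  [[2,0.1,0],[0,0,0]],
  [[2,0.1,0],[0,0,0]],
  [[2,0.1,0],[0,0,0]],
  [[2,0.1,0],[0,0,0]],
  [[2,0.1,0],[0,0,0]],
  [[2,0.1,0],[0,0,0]],
  [[2,0.1,0],[0,0,0]],
  [[2,0.1,0],[0,0,0]],
  [[2,0.1,0],[0,0,0]],
  [[0,0,0],[0,0,0]],
])

```text
time_s: 9.4
position: [0.5466, -0.0107, -0.0087]
eef_rot: [0.0, 0.905, 0.425, 0.0]
wrist_force: [-0.2, 0.2, -1.0]
finger_gap: 0.284
finger_force: 0.0
```

```bash
cat > loc.py <<'E'
import sys
from h import *
# disc window centre, side view
def disc(z=.026):
    s=viewer.read_camera('side')[:,:,::-1].astype(int); cv2.imwrite('pics/last.png',s)
    return s
s=disc(); g=s.max(2).astype(np.uint8)
# dark ring blobs on plate with filled contour
roi=np.zeros_like(g); q=proj('side',np.c_[i2w([[-74,-116],[-74,0],[74,0],[74,-116]])/1000,[.014]*4]).astype(int)
cv2.fillPoly(roi,[q],255)
y0,y1,x0,x1=q[:,1].min(),q[:,1].max(),q[:,0].min(),q[:,0].max()
np.set_printoptions(linewidth=250)
r=sys.argv[1:]; 
if r:
    a,b,c,d=map(int,r)
    for y in range(a,b): print(y,' '.join('%3d'%v for v in g[y,c:d]))
for z in (.026,.020): print('pred window px disc at recess/z',z,proj('side',np.r_[i2w([28,-56])[0]/1000,z]).round(1))
E
python3 st.py; python3 loc.py 160 198 226 272
```

```text
t 9.4 ins [[-36.  -55.7]] z -8.7 yaw 50.36 tz [ 0.  0. -1.] gap 0.28350792911644285 F [-0.2  0.2 -1. ]
160  53  51  55  56  54  53  51  52  55  52  53  53  46  49  68 103 172 249 255 254 254 247 243 244 244 188 114  92  58  49  44  50  49  45  47  45  47  47  48  48  48  41  45  49  46  47
161  52  53  50  52  56  54  54  51  54  54  49  45  65 104 172 249 253 255 254 253 253 252 244 244 243 179 108  90  60  46  47  47  46  44  48  49  50  46  47  49  47  46  47  45  45  46
162  53  57  53  53  53  54  55  54  48  47  67 105 175 248 254 255 253 252 252 253 254 254 246 242 245 178 110  94  60  49  50  49  48  45  48  52  46  50  49  47  50  47  48  46  44  47
163  54  54  56  55  56  51  52  46  68 103 170 246 254 255 254 252 252 253 252 226 215 213 187 184 237 175 111  94  61  47  46  49  50  49  54  78  58  49  49  51  48  48  50  45  49  48
164  54  56  53  54  53  46  68 106 174 247 254 254 253 253 253 252 253 253 225 186 181 182 177 157 173 154 108  87  55  48  50  46  49  51  48  67  75  56  46  49  49  47  47  49  44  45
165  53  53  55  51  65 107 174 249 255 255 253 252 251 2
[... 5671 characters left out ...]
185 182 181 182 182 182 182 182 181 184 182 186 187 184 184 184 185 184 186 187 186 186 184 185 184
196 251 251 251 251 251 251 251 251 253 253 254 228 189 186 186 183 179 178 180 182 180 182 184 182 183 181 183 181 181 178 182 179 184 184 185 186 185 184 182 184 185 185 185 187 183 180
197 251 251 251 251 251 251 251 252 251 226 214 191 184 183 182 182 181 180 181 179 179 181 185 184 178 182 186 182 182 180 181 181 181 186 184 183 186 186 186 186 187 185 185 186 186 184
pred window px disc at recess/z 0.026 [[237.  181.5]]
pred window px disc at recess/z 0.02 [[237.  183.7]][ WARN:0@1.318] global loadsave.cpp:1063 imwrite_ Unsupported depth image for selected encoder is fallbacked to CV_8U.
```

```bash
cat > loc.py <<'E'
import sys
from h import *
def disc(z=.026):
    s=viewer.read_camera('side')[:,:,::-1]; cv2.imwrite('pics/last.png',s)
    g=s.max(2); n,l,st,c=cv2.connectedComponentsWithStats((g>118).astype(np.uint8),connectivity=4)
    for k in range(1,n):
        x,y,w,h,a=st[k]
        if 30<a<120 and 5<w<16 and 3<h<12 and 220<x<275 and 155<y<205:
            print('win px',c[k].round(1),st[k],'ins@26',w2i(ray('side',c[k],.026)*1000).round(1),'ins@20',w2i(ray('side',c[k],.020)*1000).round(1))
if __name__=='__main__': disc()
E
python3 loc.py; python3 -c "
from h import *
for p in ((262.6,169.2),): print(w2i(ray('side',p,.026)*1000))"
```

```text
win px [252.5 174.1] [248 171  10   7  59] ins@26 [[-13.1 -55. ]] ins@20 [[-17.6 -60.5]]
[[-40.99285925 -54.45025933]]
```

Disc cradled at insert (-13,-55), 23 mm ahead of the TCP. Continuing toward x≈25.

Call:
servo_tool([
  [[2,0.05,0],[0,0,0]],
  [[2,0.05,0],[0,0,0]],
  [[2,0.05,0],[0,0,0]],
  [[2,0.05,0],[0,0,0]],
  [[2,0.05,0],[0,0,0]],
  [[2,0.05,0],[0,0,0]],
  [[2,0.05,0],[0,0,0]],
  [[2,0,0],[0,0,0]],
  [[2,0,0],[0,0,0]],
  [[2,0,0],[0,0,0]],
  [[2,0,0],[0,0,0]],
  [[2,0,0],[0,0,0]],
  [[2,0,0],[0,0,0]],
  [[2,0,0],[0,0,0]],
  [[2,0,0],[0,0,0]],
  [[2,0,0],[0,0,0]],
  [[2,0,0],[0,0,0]],
  [[2,0,0],[0,0,0]],
  [[1,0,0],[0,0,0]],
  [[0,0,0],[0,0,0]],
])

```text
time_s: 11.17
position: [0.5703, 0.0175, -0.0088]
eef_rot: [-0.0, 0.905, 0.425, 0.0]
wrist_force: [-0.1, -0.3, -0.1]
finger_gap: 0.282
finger_force: 0.1
```

```bash
python3 st.py; python3 loc.py; python3 -c "
from h import *
print(proj('side',np.c_[np.repeat(i2w([28,-56]),2,0)/1000,[.026,.020]]))"
```

```text
t 11.1667 ins [[  0.8 -56. ]] z -8.8 yaw 50.36 tz [ 0.  0. -1.] gap 0.2815140128521276 F [-0.1 -0.3 -0.1]
win px [238.6 181.7] [234 178  10   8  67] ins@26 [[ 25.7 -53.5]] ins@20 [[ 21.5 -59. ]]
[[237.03205977 181.53968854]
 [237.04775585 183.67078758]]
```

Call:
servo_tool([
  [[1,0,0],[0,0,0]],
  [[1,0,0],[0,0,0]],
  [[0.5,0,0],[0,0,0]],
  [[0.5,0,0],[0,0,0]],
  [[0,0,0],[0,0,0]],
  [[0,0,0],[0,0,0]],
])

```text
time_s: 11.72
position: [0.5721, 0.0196, -0.0087]
eef_rot: [-0.0, 0.905, 0.425, 0.0]
wrist_force: [0.4, -0.3, 0.3]
finger_gap: 0.281
finger_force: 0.0
```

```bash
python3 st.py; python3 loc.py
```

```text
t 11.7167 ins [[  3.7 -56.1]] z -8.7 yaw 50.35 tz [ 0.  0. -1.] gap 0.2809628306388881 F [ 0.4 -0.3  0.3]
win px [238.2 183.2] [233 180  11   7  64] ins@26 [[ 29.2 -50.3]] ins@20 [[ 25.1 -55.7]]
```

Disc now reads at seat height: (25,-56) on the z=20 plane, within the ±3 mm play. I back off, lift, open to about 40 mm and go behind the dish.

Call:
servo_tool([
  [[-5,0,0],[0,0,0]],
  [[-10,0,0],[0,0,0]],
  [[-10,0,-10],[0,0,0]],
  [[0,0,-20],[0,0,0]],
  [[0,0,-20],[0,0,0]],
  [[-10,-20,0],[0,0,0]],
  [[-10,-20,0],[0,0,0]],
  [[-15,-20,0],[0,0,0]],
  [[-15,-20,0],[0,0,0]],
  [[-13,-20,0],[0,0,0]],
  [[-6,-12,0],[0,0,0]],
  [[0,0,0],[0,0,0]],
  [[0,0,0],[0,0,0]],
], jaw=135)

```text
time_s: 12.85
position: [0.4259, 0.0183, 0.0416]
eef_rot: [0.0, 0.905, 0.425, 0.0]
wrist_force: [0.1, 0.2, 0.5]
finger_gap: 0.472
finger_force: 0.0
```

```bash
python3 st.py; python3 loc.py; python3 -c "
from h import *
t=viewer.read_camera('top')[:,:,::-1];cv2.imwrite('pics/tD.png',t)
g=t.max(2)
x,y=proj('top',np.r_[i2w([28,-56])[0]/1000,.02])[0].round().astype(int)
print(x,y)
m=(g<170)[y-14:y+15,x-14:x+15]
ys,xs=np.nonzero(m); 
for z in(.016,.020): print(w2i(ray('top',[xs.mean()+x-14,ys.mean()+y-14],z)*1000),m.sum())
s=cv2.imread('pics/last.png')
a=cv2.resize(s[150:215,210:310],None,fx=5,fy=5,interpolation=cv2.INTER_CUBIC); b=cv2.resize(t[180:245,255:315],(300,325),interpolation=cv2.INTER_CUBIC)
cv2.imwrite('pics/f.png',np.hstack([a,b]))"
```

```text
t 12.85 ins [[-90.5  55.8]] z 41.6 yaw 50.34 tz [ 0.001 -0.    -1.   ] gap 0.47193090045534936 F [0.1 0.2 0.5]
278 195
[[ 25.03738521 -53.22201754]] 144
[[ 24.55210659 -52.4867296 ]] 144
```

```bash
python3 -c "
from h import *
for f,(a,b,c,d) in (('pics/last.png',(172,198,222,254)),('pics/tD.png',(183,208,264,292))):
    g=cv2.imread(f).max(2)
    for y in range(a,b): print(y,' '.join('%3d'%v for v in g[y,c:d]))
"
```

```text
172 253 252 252 252 252 252 251 251 251 251 251 251 251 252 252 252 252 251 252 252 252 252 252 251 251 251 251 252 252 252 252 251
173 252 251 252 252 251 252 252 251 251 251 251 251 251 251 252 252 252 252 252 252 252 252 252 251 251 251 251 251 252 252 252 252
174 251 251 251 251 252 252 252 252 251 251 251 251 251 251 251 251 252 252 252 252 252 252 252 252 252 251 251 251 252 252 252 252
175 251 251 252 251 252 252 251 252 252 251 251 251 251 251 252 252 252 252 252 252 252 252 252 252 252 251 251 251 251 251 252 252
176 250 251 251 251 252 252 252 252 252 251 251 251 251 251 252 252 252 252 252 252 252 252 252 252 252 252 252 251 251 251 252 252
177 251 251 251 251 251 252 252 252 252 252 252 252 252 253 253 253 254 254 254 253 253 253 252 252 252 252 252 252 252 251 251 252
178 251 251 251 251 251 252 252 252 252 252 253 253 255 255 231 222 222 225 239 243 254 254 254 253 252 252 252 252 252 252 251 251
179 252 251 250 251 250 251 252 252 252 254 254 233 223 184 144 138 139 140 153 157 189 225 254 254 253 252 252 252 252 252 252 251
180 252 252 251 251 251 250 251 253 254 252 
[... 4531 characters left out ...]
 232
202 232 232 232 232 232 231 226 205 155 111 122 128 130 133 134 133 132 130 130 129 135 178 211 228 231 232 232 232
203 232 232 232 232 232 232 231 226 206 154 119 108 120 128 129 130 128 125 121 132 170 213 228 232 232 232 232 232
204 232 232 232 232 232 232 232 231 227 215 196 144 127 116 114 115 118 134 164 190 214 229 232 232 232 232 232 232
205 232 232 232 232 232 232 232 232 231 230 226 217 208 185 179 183 191 209 219 227 230 232 232 232 232 232 232 232
206 232 232 232 231 232 232 232 232 232 232 231 230 229 227 226 227 227 230 231 232 232 232 232 232 232 232 232 232
207 232 232 232 232 232 232 232 232 232 232 232 232 232 232 232 232 232 232 232 232 232 232 232 232 232 232 232 232
```

Disc looks seated (window at side px (238,183.6), predicted (237,183.7) for seated). I'll confirm with the clear top view later. Now lowering behind the dish.

Call:
servo_tool([
  [[4,0,0],[0,0,0]],
  [[4,0,0],[0,0,0]],
  [[0,0,10],[0,0,0]],
  [[0,0,10],[0,0,0]],
  [[0,0,10],[0,0,0]],
  [[0,0,8],[0,0,0]],
  [[0,0,4],[0,0,0]],
  [[0,0,2],[0,0,0]],
  [[0,0,0],[0,0,0]],
  [[0,0,0],[0,0,0]],
])

```text
time_s: 13.78
position: [0.4311, 0.0248, -0.0026]
eef_rot: [0.0, 0.905, 0.425, 0.0]
wrist_force: [0.2, 0.0, -0.5]
finger_gap: 0.472
finger_force: 0.0
```

```bash
python3 st.py; python3 loc.py; python3 -c "
from h import *
print(w2i(ray('top',(278.9,195.6),.020)*1000),w2i(ray('side',(238.1,183.6),.020)*1000))
P=np.c_[i2w([[-72,76],[-72,90],[-72,36],[-72,22],[-82,76],[-82,36]])/1000,[.019]*6];print(proj('side',P).round(1))
g=cv2.imread('pics/last.png').max(2)
for y in range(178,214): print(y,' '.join('%3d'%v for v in g[y,286:330]))
"
```

```text
t 13.7833 ins [[-82.2  55.9]] z -2.6 yaw 50.35 tz [ 0.  0. -1.] gap 0.47242880525797487 F [ 0.2  0.  -0.5]
[[ 25.75983367 -55.37254635]] [[ 26.09354497 -54.81370183]]
[[314.4 197.9]
 [319.1 201.5]
 [301.1 187.7]
 [296.6 184.2]
 [317.8 195.8]
 [304.6 185.7]]
178 253 254 255 199 105  59  51  57  56  55  58  55  52  55  94 113  77  49  50  48  44  47  40  63 152 167 167 164 164 163 165 162  87  44  38  41  41  41  35  38  37  35  38  37
179 252 252 255 254 198 110  64  53  58  58  54  54  52  54  93 115  72  47  48  46  49  44  43  44  94 151 166 163 166 163 165 162  86  41  40  40  41  44  37  37  39  36  39  39
180 252 252 252 254 253 231 153  79  53  56  51  53  53  57  95 112  69  50  47  52  47  43  48  39  47  89 155 165 165 165 167 164  84  43  38  41  44  42  39  37  35  37  38  35
181 252 252 252 253 254 255 253 152  72  56  51  55  53  57 106 103  63  48  49  46  47  50  45  46  46  66 152 168 166 165 167 160  84  40  43  37  40  43  36  39  36  37  37  38
182 252 252 252 253 253 228 213 178 125  78  54  52  51  57 106 103  61  47  48  49  50  45  47  42  48  46  89 151 166 16
[... 4937 characters left out ...]
 250 251 206 178 177 177 175 174 173 174 176 180 177 180 181 180 182 184 182 178 182 183 182 184 183 182 184 184 184 183 184 182 149 101  86 108 171 184 183 161
211 241 252 252 253 253 255 214 183 184 182 182 179 181 181 179 184 184 184 182 181 179 182 184 181 182 183 182 184 183 183 184 186 184 184 181 185 180 173 172 172 179 171 161 145
212 205 245 252 252 253 253 211 181 183 185 183 181 181 179 181 181 182 183 184 179 181 182 183 183 180 182 181 183 184 183 186 183 183 182 183 183 182 184 183 184 168 150 141 138
213 192 238 251 252 253 229 191 182 179 181 183 185 182 179 179 179 180 182 182 181 182 178 180 183 186 181 182 184 182 180 183 183 184 182 185 184 183 183 167 151 142 139 139 120
```

Both views put the disc at (26,-55) on the seated-height plane, so it is seated. Lowering a bit more (tips about 5 mm above the deck) and starting the dish push.

Call:
servo_tool([
  [[0,0,2],[0,0,0]],
  [[0,0,2],[0,0,0]],
  [[0,0,1.5],[0,0,0]],
  [[0,0,0],[0,0,0]],
  [[2,0,0],[0,0,0]],
  [[2,0,0],[0,0,0]],
  [[2,0,0],[0,0,0]],
  [[2,0,0],[0,0,0]],
  [[2,0,0],[0,0,0]],
  [[2,0,0],[0,0,0]],
  [[2,0,0],[0,0,0]],
  [[2,0,0],[0,0,0]],
  [[2,0,0],[0,0,0]],
  [[2,0,0],[0,0,0]],
  [[2,0,0],[0,0,0]],
  [[2,0,0],[0,0,0]],
  [[2,0,0],[0,0,0]],
  [[2,0,0],[0,0,0]],
  [[2,0,0],[0,0,0]],
  [[0,0,0],[0,0,0]],
])

```text
time_s: 15.5
position: [0.4504, 0.0482, -0.0082]
eef_rot: [0.0, 0.905, 0.425, 0.0]
wrist_force: [-0.3, -0.3, 0.1]
finger_gap: 0.471
finger_force: 0.0
```

```bash
python3 st.py
cat > dl.py <<'E'
from h import *
s=viewer.read_camera('side')[:,:,::-1]; cv2.imwrite('pics/last.png',s)
s=s.astype(int); m=((s[...,2]-s[...,0]>6)&(s.max(2)>120)).astype(np.uint8)
m[:, :225]=0; m[:,335:]=0; m[:165]=0; m[255:]=0
n,l,st,c=cv2.connectedComponentsWithStats(m); k=1+st[1:,4].argmax()
print('contents band',st[k],c[k].round(1))
x,y,w,h,a=st[k]
g=s.max(2)
E
python3 dl.py; python3 -c "
from h import *
import numpy as np
s=cv2.imread('pics/side0.png').astype(int); m=((s[...,2]-s[...,0]>6)&(s.max(2)>120)).astype(np.uint8)
m[:, :225]=0; m[:,335:]=0; m[:165]=0; m[255:]=0
n,l,st,c=cv2.connectedComponentsWithStats(m); k=1+st[1:,4].argmax(); print('initial',st[k],c[k])
for i in ([-42,55.5],[28,56]):
  for z in (.014,.030,.024): print(i,z,proj('side',np.r_[i2w(i)[0]/1000,z]).round(1))"
```

```text
t 15.5 ins [[-51.9  55.9]] z -8.2 yaw 50.36 tz [ 0.  0. -1.] gap 0.47060555900160783 F [-0.3 -0.3  0.1]
contents band [ 225  176  110   73 2113] [293.1 215.9]
initial [ 225  165  110   84 2298] [295.73716275 203.51436031]
[-42, 55.5] 0.014 [[296.7 200.3]]
[-42, 55.5] 0.03 [[297.3 194.6]]
[-42, 55.5] 0.024 [[297.1 196.8]]
[28, 56] 0.014 [[271.1 215.2]]
[28, 56] 0.03 [[271.5 209.5]]
[28, 56] 0.024 [[271.3 211.6]]
```

```bash
cat > dl.py <<'E'
from h import *
import sys
def band(s):
    q=proj('side',np.c_[i2w([[-72,5],[-72,112],[72,112],[72,5]])/1000,[.014]*4]).astype(np.int32)
    roi=np.zeros(s.shape[:2],np.uint8); cv2.fillPoly(roi,[q],1)
    b=cv2.GaussianBlur(s,(3,3),0).astype(int); m=(((b[...,2]-b[...,0])>8)&(b.max(2)>110)).astype(np.uint8)*roi
    n,l,st,c=cv2.connectedComponentsWithStats(m); k=1+st[1:,4].argmax()
    return st[k],c[k].round(1)
if __name__=='__main__':
    print('init',*band(cv2.imread('pics/side0.png')))
    s=viewer.read_camera('side')[:,:,::-1].copy(); cv2.imwrite('pics/last.png',s); print('now',*band(s))
E
python3 dl.py
```

```text
init [251 197  60  22 422] [284.6 206.8]
now [251 201  74  35 958] [292.5 215.3]
```

```bash
python3 -c "
from h import *
s=cv2.imread('pics/last.png').astype(int)
g=s.max(2); d=s[...,2]-s[...,0]
for y in range(184,222): print(y,' '.join('%3d'%v for v in g[y,268:312]))
s=cv2.imread('pics/side0.png').astype(int); g0=s.max(2)
d0=s[...,2]-s[...,0]
print('d now');
for y in range(200,220,2): print(y,' '.join('%2d'%v for v in d[y,268:312]))
"
```

```text
184 252 251 251 252 252 252 252 252 252 251 251 251 251 251 252 252 253 244 244 244 216 116 110  89  65  59  52  57  52  51  50  49  54  52  56  47  50  49  44  46  46  47  47  45
185 252 252 252 251 252 252 252 252 252 252 251 251 251 252 253 254 254 217 236 242 220 119 107  82  61  54  51  56  53  52  47  60  50  49  51  50  47  44  46  47  48  44  47  46
186 252 252 252 251 251 252 251 252 252 252 252 252 253 252 252 229 214 169 171 187 231 139 112  78  60  53  54  53  50  55  60 133  95  60  50  48  48  48  48  44  41  45  41  47
187 252 252 251 251 252 251 252 252 252 252 253 253 253 228 211 189 183 176 159 157 171 137 118  81  59  53  58  53  51  44  86 224 198 130  75  45  46  47  48  47  44  47  43  45
188 252 252 252 252 252 251 251 251 252 253 253 230 218 193 184 183 183 180 179 179 156 132 120  73  52  55  54  51  47  56 126 237 239 234 171  88  46  43  45  48  44  45  44  47
189 252 252 252 252 252 252 252 252 252 226 217 190 184 184 185 185 178 183 183 184 181 147 121  72  55  56  51  51  55 105 225 243 243 242 234 171  93  57  48  46  50  45  45  49
190 252 252 252 252 
[... 6405 characters left out ...]
11 10 10 12  9  9 10
210  1  2  2  2  2  1  1  2  3  6  6 12 14 19 27 30 29 28 31 29 29 25 24 25 27 28 24 27 29 29 30 20 11 10 10 10 13 12 14 12 13 11 11  8
212  3  2  2  2  2  2  2  1  1  1  1  1  5  7 13 13 17 21 24 28 29 31 29 29 28 28 28 26 17 13 12  9 10 11 12 14 14 12 11 13 13 15 14 14
214  2  2  2  2  2  2  2  2  2  2  2  2  2  1  6  9 10 11 10 11 13 12 13 13 12 12  9 11 11 13 14 12 12 14 13 13 11 14 12 13 13 12 14 15
216  2  2  2  2  2  2  2  2  2  2  2  2  2  2  3  9 12 15 13 11 13 13 13 15 13 11 14 14 13 13 12 13 12 13 13 13 13 10 12 12 14 12 13 13
218  1  2  1  2  2  2  2  2  2  2  2  2  2  1  3  9 13 14 13 12 14 13 12 14 13 14 13 13 15 12 15 15 13 14 13 14 13 13 13 12 12 11 13 14
```

Lid top spans columns 276–304 near row 201, so the dish is at about x=-22 in the insert, cradled 30 mm ahead of the TCP. Continuing.

Call:
servo_tool([
  [[2,0,0],[0,0,0]],
  [[2,0,0],[0,0,0]],
  [[2,0,0],[0,0,0]],
  [[2,0,0],[0,0,0]],
  [[2,0,0],[0,0,0]],
  [[2,0,0],[0,0,0]],
  [[2,0,0],[0,0,0]],
  [[2,0,0],[0,0,0]],
  [[2,0,0],[0,0,0]],
  [[2,0,0],[0,0,0]],
  [[2,0,0],[0,0,0]],
  [[2,0,0],[0,0,0]],
  [[2,0,0],[0,0,0]],
  [[2,0,0],[0,0,0]],
  [[2,0,0],[0,0,0]],
  [[2,0,0],[0,0,0]],
  [[2,0,0],[0,0,0]],
  [[2,0,0],[0,0,0]],
  [[2,0,0],[0,0,0]],
  [[1,0,0],[0,0,0]],
])

```text
time_s: 17.27
position: [0.4753, 0.0782, -0.0082]
eef_rot: [0.0, 0.905, 0.425, 0.0]
wrist_force: [-0.6, 0.6, -0.5]
finger_gap: 0.473
finger_force: 0.1
```

Call:
servo_tool([
  [[1,0,0],[0,0,0]],
  [[1,0,0],[0,0,0]],
  [[1,0,0],[0,0,0]],
  [[1,0,0],[0,0,0]],
  [[1,0,0],[0,0,0]],
  [[1,0,0],[0,0,0]],
  [[1,0,0],[0,0,0]],
  [[0,0,0],[0,0,0]],
  [[0,0,0],[0,0,0]],
])

```text
time_s: 18.02
position: [0.4795, 0.0834, -0.0082]
eef_rot: [0.0, 0.905, 0.425, 0.0]
wrist_force: [-0.4, -0.2, -0.3]
finger_gap: 0.472
finger_force: 0.0
```

```bash
python3 st.py; python3 -c "
from h import *
th=np.linspace(0,2*np.pi,60)
for x in (24,25,26,28):
  for z in (.024,.030):
    c=i2w(np.c_[x+29*np.cos(th),56+29*np.sin(th)])/1000; p=proj('side',np.c_[c,[z]*60]); print(x,z,p.min(0).round(1),p.max(0).round(1))
s=viewer.read_camera('side')[:,:,::-1]; cv2.imwrite('pics/last.png',s); g=s.max(2)
for y in range(192,232): print(y,' '.join('%3d'%v for v in g[y,250:294]))
"
```

```text
t 18.0167 ins [[-6.2 56. ]] z -8.2 yaw 50.36 tz [ 0. -0. -1.] gap 0.4721178797681692 F [-0.4 -0.2 -0.3]
24 0.024 [258.3 200.7] [287.4 221.2]
24 0.03 [258.4 198.6] [287.6 219. ]
25 0.024 [257.9 201. ] [287.1 221.4]
25 0.03 [258.  198.8] [287.3 219.3]
26 0.024 [257.5 201.2] [286.7 221.7]
26 0.03 [257.6 199. ] [286.9 219.5]
28 0.024 [256.7 201.6] [285.9 222.1]
28 0.03 [256.8 199.4] [286.1 220. ]
192 251 251 251 251 251 251 252 252 252 252 252 252 252 252 252 252 252 252 251 245 244 246 137 108  91  60  57  56  55  52  52  47  95 244 247 245 246 241 177  85  49  53  48  59
193 251 251 251 250 251 251 251 252 252 252 252 252 252 252 252 252 252 253 253 245 245 228 128 109  90  66  55  54  54  57  56  49  90 238 243 242 242 243 209 101  51  48  47  62
194 251 251 250 250 251 251 251 252 252 252 252 252 252 252 252 253 253 254 228 195 239 240 135 111  89  65  53  56  56  52  52  54 107 238 242 241 241 243 242 128  52  48  46  50
195 251 251 251 251 251 250 251 251 252 251 252 252 252 253 253 254 228 219 190 160 175 178 125 116  81  61  53  58  55  61  53  52 114 237 243 241 240 242 245 133 
[... 5795 characters left out ...]
 157 210 251 253 251 251 250 250 252 253 208 178 149 130 132 173 178 179 179 180 181 178 181 180 180 181 180 183 184 183 180 180 178 178 183 182 182 183 186 183
229  63  95 129 139 138 150 209 251 253 252 251 251 251 253 211 179 173 171 171 179 181 180 180 177 176 179 179 180 182 180 182 181 181 181 184 181 182 176 177 181 180 183 184 185
230  57  64 101 132 138 139 150 203 240 252 252 251 252 252 207 179 179 179 179 178 180 178 181 179 179 179 177 176 180 180 180 182 181 182 182 182 183 180 179 179 180 182 183 184
231  57  57  65  97 131 138 136 147 176 238 252 252 252 253 209 180 181 179 178 179 177 180 180 179 176 177 178 179 178 179 178 182 182 181 181 183 183 180 182 178 180 179 182 183
```

Lid outline columns 258.5–287 and rows 201.5–221.5 match the seated height (z=24 mm) near x=25. I give a small nudge toward centre, then retreat and lift well clear.

Call:
servo_tool([
  [[0.5,0,0],[0,0,0]],
  [[0.5,0,0],[0,0,0]],
  [[0.5,0,0],[0,0,0]],
  [[0.5,0,0],[0,0,0]],
  [[0,0,0],[0,0,0]],
  [[-4,0,0],[0,0,0]],
  [[-10,0,0],[0,0,0]],
  [[-15,0,0],[0,0,0]],
  [[-10,0,-20],[0,0,0]],
  [[0,0,-30],[0,0,0]],
  [[0,0,-30],[0,0,0]],
  [[-25,20,-25],[0,0,0]],
  [[-25,25,-25],[0,0,0]],
  [[-25,25,0],[0,0,0]],
  [[-20,25,0],[0,0,0]],
  [[0,35,0],[0,0,0]],
  [[0,35,0],[0,0,0]],
  [[0,35,0],[0,0,0]],
  [[0,35,0],[0,0,0]],
  [[0,0,0],[0,0,0]],
])

```text
time_s: 19.73
position: [0.5788, -0.171, 0.1206]
eef_rot: [0.001, 0.905, 0.424, 0.001]
wrist_force: [-0.3, -0.7, 0.2]
finger_gap: 0.471
finger_force: 0.0
```

```bash
python3 st.py; python3 -c "
from h import *
s=viewer.read_camera('side')[:,:,::-1];t=viewer.read_camera('top')[:,:,::-1]
cv2.imwrite('pics/sE.png',s);cv2.imwrite('pics/tE.png',t)
a=cv2.resize(s[145:255,215:325],(400,400),interpolation=cv2.INTER_CUBIC);b=cv2.resize(t[150:290,195:335],(400,400),interpolation=cv2.INTER_CUBIC)
cv2.imwrite('pics/fin.png',np.hstack([a,b]))
th=np.linspace(0,2*np.pi,60)
for x in (25,27,29):
    c=i2w(np.c_[x+29*np.cos(th),56+29*np.sin(th)])/1000; p=proj('side',np.c_[c,[.024]*60]); print(x,p.min(0).round(1),p.max(0).round(1))
"
```

```text
t 19.7333 ins [[-138.9 -182.7]] z 120.6 yaw 50.23 tz [ 0.002 -0.001 -1.   ] gap 0.47083558559645783 F [-0.3 -0.7  0.2]
25 [257.9 201. ] [287.1 221.4]
27 [257.1 201.4] [286.3 221.9]
29 [256.3 201.8] [285.6 222.3]
```

View pics/fin.png

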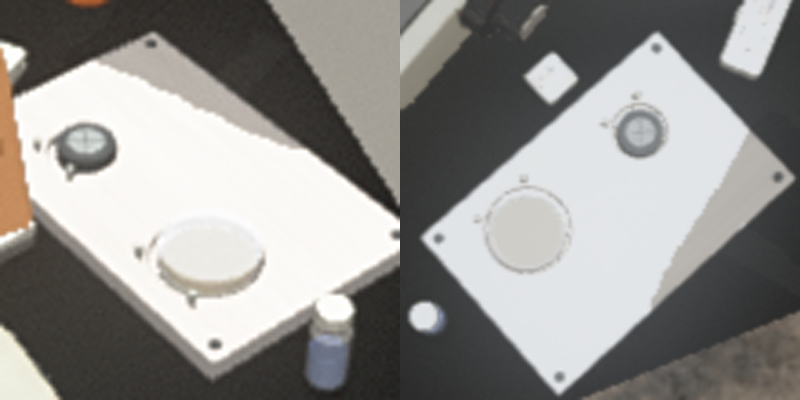

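The final views show the dish concentric in the large recess (top-crop (527,231)) and the disc in the small recess (top-crop (640,132)), both level. The vial, box and mailer have not moved, and the robot is clear of everything.

```bash
python3 -c "
from h import *
a=cv2.imread('pics/top0.png');b=cv2.imread('pics/tE.png')
for n,(x,y) in dict(vial=(204,261),box=(248,178),mailer=(320,157)).items(): print(n,np.abs(a[y-10:y+11,x-10:x+11].astype(int)-b[y-10:y+11,x-10:x+11]).mean().round(1))
from workcell import sign_off
print(sign_off())"
```

```text
vial 0.7
box 0.9
mailer 0.4
the job is handed in; nothing more can be done
None
```

I pushed the disc into the small recess and the dish into the large one. Both looked flat and seated in the final views, the vial, box and mailer had not moved, and I handed the job in at about 20 s with the arm clear.

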